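# Make up two chromatography kits

### The arm

A 6-joint arm with a two-finger parallel gripper is mounted at the origin on the work surface. World frame = base frame: x ahead of the robot, y to its left, z up, the work surface at z = 0. Lengths are in m, angles in rad, forces in N, time in s.
With the tool pointing down it reaches from about 0.25 to 0.725 m from the base axis. Payload 4 kg.
Tool frame: the origin (TCP) lies midway between the tips of the shut fingers; the grasp point (between the pads) lies grip_point_offset behind it (grip_point_offset is the distance from the TCP to the grasp point, in m); z points along the fingers, y is the line along which they close (so a half turn about z gives the same grasp; the last joint's range is limited). The gripper opens to 85 mm and grips with 20 to 120 N. Pads are 22 mm wide; open, the fingers measure 114 mm over their backs; the gripper's body (76 mm by 85 mm) begins 54 mm behind the grasp point. The pads swing forward as they close: fully open they stand 13 mm farther back than shut.
Start: joints at [1.222, 0.241, 0.005, 1.335, 0, 1.571], TCP at [0.171, 0.47, 0.231] pointing down, gripper open.
Joint ranges: [-2.72, 2.72], [-1.05, 1.87], [-1.09, 1.28], [-1.99, 2.15], [-1.42, 1.44], [-3.14, 3.14]. Speed limits (rad/s): [2.79, 2.79, 3.14, 3.14, 3.14, 3.14].

### API

Orientations are given as a unit quaternion [x, y, z, w].
In Python, from workcell import * gives the robot as it stands. The module is installed in compiled form; this text tells all that it offers.
- The arm moves only by the tool arm_command, never from a script. Its arguments are lists of equal length, an entry for each row: "slide": the shift along the tool's x, y, z in cm, a list of three; "spin": the turn about the tool's z in degrees. A call has exactly 5 rows; each row is the pose to reach, as a shift and turn from the pose commanded when the call began, along the tool's axes at that moment; what a row does not reach only later rows make up. A row lasts 1/8 s, in which the tool goes at most 62.5 mm and 10.7 degrees, less where a joint would pass 70% of its speed; a pose out of reach is approached as far as the arm can. A call with a gripper value outside its range is refused whole. "jaw" is the finger opening in cm, from 0 to 8.54, set as the call begins (left out, the last holds). The fingers move at their own pace and stop on an object; the grip force is fixed at half the most. Time passes only in rows, so rows that repeat a pose let the fingers close, or fill a call up. It gives the time, the measured TCP pose, the force, the opening and the grip force at its end, in the units of the state.
- get_obs(): the state, without advancing time (a new reading comes with each control period).
- camera(name): name is "side" or "top"; returns a dict with "pixels" (480x640x3 uint8, red, green, blue), "range_z" (480x640 float32, m along the optical axis (not along the pixel's ray), 0 where there is no reading), "intrinsics" (3x3 intrinsics, pixels), "k1" (the pictures are not rectified: a ray, as slopes to the right and down, at radius r is drawn at 1 + k1 r^2 times it, then the intrinsics apply), "rvec" (rotation vector, rad) and "tvec" (3), from world to camera coordinates, as OpenCV has them. Camera axes: x right, y down, z forward; pixel columns grow to the right and rows downward; lengths in m; the calibration is good to about 2 mm. A picture is of the moment at which its call begins.
- job_done(): hands the job in; it is judged then, once.
Trained networks look in a picture, given as the dict that the camera call returned (one of the last four; its "shot" number tells which), for a name from the list of things; names that differ only in an ending like _2 or _b are one class to them, and where a whole thing is asked for, a point or a joint stands for the part that bears it (a point fixed in the world has none). Each returns a list of dicts, best first, with "confidence" (0 to 1); they miss things now and then, are a little off and sometimes report something else, mostly with a low value. They report only what shows in the picture. A call takes as long as a camera call. They do not tell look-alikes from the thing itself.
- recognise(picture, thing): "centre" ([column, row] in pixels, amid what is visible of it).
- landmark_of(picture, thing): "centre" ([column, row] in pixels: a listed point, or the origin of a listed thing).
The state is a dict: "clock": time; "joint_pos": joint angles; "joint_vel": joint speeds; "tau": joint torques, N m; "eef_pos": TCP position; "tool_rot": TCP orientation; "ft_force": force on the tool from outside, world axes, zero at the start; "ft_torque": the same for the moment, N m; "grip_width": finger opening in m; "grasp_force": force on a finger pad.
Only numpy, scipy, OpenCV 4.12 (cv2) and the standard library are available. Lean on these libraries where they do the work, as an engineer would, in place of code of your own. Each camera call takes 0.05 s, during which the arm holds its last target. There are 200 camera calls.

### The job

Make up the two kits from the stock on the bench. Into the orange tray go the teal-capped bottle, upright in the middle of the black pad, the filter tin, lid up in the middle of the white pad, and the steel column, laid lengthwise in the middle of the long bay; into the blue tray go the white-capped bottle, upright in the middle of its black pad, and the vial rack, upright and lengthwise in the middle of its long bay. Set things down gently without dropping them, keep the glass bottles upright, and leave the red-capped bottle where it stands.

Things in the scene. Friction and masses are not known exactly. Their poses are not given: they have to be found in the camera images.
- teal_bottle: Small brown glass bottle with white label and TEAL cap, 62 mm high: body 42 mm in diameter up to 36 mm above the base, shoulder up to 44 mm, then the teal screw cap, 28 mm in diameter, from 46 to 62 mm. About 110 g. Stands upright on the bench among the stock. Origin: centre of its underside, z up its axis.
- white_bottle: Small brown glass bottle with white label and WHITE cap, 62 mm high: body 42 mm in diameter up to 36 mm above the base, shoulder up to 44 mm, then the white screw cap, 28 mm in diameter, from 46 to 62 mm. About 110 g. Stands upright on the bench among the stock. Origin: centre of its underside, z up its axis.
- red_bottle: Small brown glass bottle with white label and RED cap, 62 mm high: body 42 mm in diameter up to 36 mm above the base, shoulder up to 44 mm, then the red screw cap, 28 mm in diameter, from 46 to 62 mm. About 110 g. Stands upright on the bench among the stock. Origin: centre of its underside, z up its axis. It belongs to neither kit.
- column: Steel chromatography column lying on the bench, 110 mm long along its x: barrel 16 mm in diameter, axis 10 mm above the surface, with a dark hexagonal fitting (20 mm across flats, 37 to 55 mm from the middle) at each end, so it does not roll. Thin red and black bands on the barrel. 130 g, balanced at the middle. Origin: the middle of the barrel, on its axis.
- filter_tin: Flat round filter tin, white with a yellow lid, 47 mm in diameter, 27 mm high, about 50 g. Origin: centre of its underside, z up.
- vial_rack: White plastic vial rack, a block 70 mm (its x) by 36 mm (its y) by 28 mm high, with eight small brown black-capped vials fixed in it in two rows that stand up to 41 mm above its base. About 90 g. Origin: centre of its underside, z up.
- orange_tray: Orange shallow kit tray, fixed, 200 (x) by 150 mm (y). Origin: centre of its underside, on the bench. Floor 4 mm, rims and ribs 8 mm above the bench, 3 mm thick. Long bare bay 194 x 70 mm centred at x 0, y +37 mm; square bay with flush black pad, 68 mm in diameter, centred at x -49, y -37; square bay at x +49, y -37 with a like white pad.
- blue_tray: Blue shallow kit tray, fixed, 200 (x) by 150 mm (y). Origin: centre of its underside, on the bench. Floor 4 mm, rims and ribs 8 mm above the bench, 3 mm thick. Long bare bay 194 x 70 mm centred at x 0, y +37 mm; square bay with flush black pad, 68 mm in diameter, centred at x -49, y -37; square bay at x +49, y -37 filled by a fixed grey box 44 x 40, 24 high above the bench.
Mind the look-alikes: they are no part of the job. Leave any yellow look-alike of the blue_tray alone.

How it is judged:
At the end, for the whole second after the job is handed in: Bottles and tin upright on their pads within 13 mm per tray axis; column level and rack upright in their long bays within 25 mm along, 15 mm across, 0.2 rad of lengthwise; all on the tray floor, released, at rest; red-capped bottle upright, within 20 mm of its start (x of teal_bottle in the frame of orange_tray between -0.062 and -0.036 m and y of teal_bottle in the frame of orange_tray between -0.05 and -0.024 m and z of teal_bottle in the frame of orange_tray between 0.001 and 0.007 m and angle between each of teal_bottle, filter_tin, white_bottle, vial_rack, red_bottle's own z axis and vertical below 0.1 rad and x of filter_tin in the frame of orange_tray between 0.036 and 0.062 m and y of filter_tin in the frame of orange_tray between -0.05 and -0.024 m and z of filter_tin in the frame of orange_tray between 0.001 and 0.007 m and angle between column's own x axis and vertical between 1.45 and 1.69 rad and x of column in the frame of orange_tray between -0.025 and 0.025 m and y of column in the frame of orange_tray between 0.022 and 0.052 m and z of column in the frame of orange_tray between 0.011 and 0.017 m and angle between the x axis of column and the x axis of orange_tray, either way round below 0.2 rad and x of white_bottle in the frame of blue_tray between -0.062 and -0.036 m and y of white_bottle in the frame of blue_tray between -0.05 and -0.024 m and z of white_bottle in the frame of blue_tray between 0.001 and 0.007 m and x of vial_rack in the frame of blue_tray between -0.025 and 0.025 m and y of vial_rack in the frame of blue_tray between 0.022 and 0.052 m and z of vial_rack in the frame of blue_tray between 0.001 and 0.007 m and angle between the x axis of vial_rack and the x axis of blue_tray, either way round below 0.2 rad and linear speed of each of teal_bottle, white_bottle, column, filter_tin, vial_rack below 0.02 m/s and contact force between each of teal_bottle, white_bottle, column, filter_tin, vial_rack and the fingers below 0.05 N and distance of red_bottle from where it was at the start of the episode below 0.02 m); the robot touches nothing.
It fails at once if one of the kit things is dropped (falls faster than 0.55 m/s, about 15 mm of free fall) with no finger on it ((linear speed of teal_bottle above 0.55 m/s and contact force between teal_bottle and the fingers below 0.01 N) or (linear speed of white_bottle above 0.55 m/s and contact force between white_bottle and the fingers below 0.01 N) or (linear speed of column above 0.55 m/s and contact force between column and the fingers below 0.01 N) or (linear speed of filter_tin above 0.55 m/s and contact force between filter_tin and the fingers below 0.01 N) or (linear speed of vial_rack above 0.55 m/s and contact force between vial_rack and the fingers below 0.01 N)).
It fails at once if a glass bottle is tipped by more than 0.6 rad (angle between any of teal_bottle, white_bottle, red_bottle's own z axis and vertical above 0.6 rad).
It fails at once if the red-capped bottle is shifted by more than 20 mm (distance of red_bottle from where it was at the start of the episode above 0.02 m).
It also fails if it takes over 131 s, if anything falls off the work surface, if the arm or the gripper's body presses on something with over 40 N, if the wrist force passes 120 N, or if a joint passes its speed limit or range.

## Working session

There is one attempt and no reset: what is moved stays moved. The work goes in short steps, Python scripts to look and compute and a tool call to move; the robot and the scene stay as the last step left them, time stands still between calls to the robot, and variables do not carry over. Pictures are saved under pics/ and viewed, at most 14 in all, crops included, and the job is handed in when it is done.

Besides the shell and the picture viewer there is one more tool, called after "Request:" by a JSON object that holds its "op" and its "data", one argument or row to a line. arm_command: Moves the arm, as the interface text tells. Its arguments: {"type":"object","properties":{"slide":{"type":"array","items":{"type":"array","items":{"type":"number"}}},"spin":{"type":"array","items":{"type":"number"}},"jaw":{"type":"number"}},"required":["slide","spin"]}

```bash
mkdir -p pics
cat > h.py <<'E'
from workcell import *
import numpy as np, cv2
from scipy.spatial.transform import Rotation as R
def ray(c,px):
    K=np.array(c["intrinsics"]);u=(px[0]-K[0,2])/K[0,0];v=(px[1]-K[1,2])/K[1,1]
    d=np.array([u,v]);s=d.copy()
    for _ in range(20): s=d/(1+c["k1"]*(s@s))
    return np.array([s[0],s[1],1.])
def pose(c):
    return R.from_rotvec(np.ravel(c["rvec"])).as_matrix(),np.ravel(c["tvec"])
def w_plane(c,px,z):
    Rm,t=pose(c);o=-Rm.T@t;d=Rm.T@ray(c,px);return o+d*(z-o[2])/d[2]
def w_depth(c,px):
    Rm,t=pose(c);z=c["range_z"][int(round(px[1])),int(round(px[0]))];return Rm.T@(ray(c,px)*z-t)
def cloud(c):
    Rm,t=pose(c);K=np.array(c["intrinsics"]);v,u=np.mgrid[:480,:640]
    d=np.stack([(u-K[0,2])/K[0,0],(v-K[1,2])/K[1,1]],-1);s=d.copy()
    for _ in range(20): s=d/(1+c["k1"]*(s**2).sum(-1,keepdims=True))
    P=np.concatenate([s,np.ones((480,640,1))],-1)*c["range_z"][...,None]
    return (P-t)@Rm
def save(c,n): cv2.imwrite("pics/"+n,c["pixels"][...,::-1])
E
python3 - <<'E'
from h import *
np.set_printoptions(precision=4,suppress=True)
for n in("top","side"):
    c=camera(n);save(c,n+"0.png");Rm,t=pose(c);print(n,"cam",-Rm.T@t,c["k1"],c["intrinsics"])
    for th in "teal_bottle white_bottle red_bottle column filter_tin vial_rack orange_tray blue_tray".split():
        for r in landmark_of(c,th)[:4]: print(th,np.round(r["centre"]),round(r["confidence"],2),w_plane(c,r["centre"],0.01 if th=="column" else 0)[:2],w_depth(c,r["centre"]))
o=get_obs();print(o["eef_pos"],o["tool_rot"],o["clock"])
try: print(grip_point_offset)
except Exception as e: print(e)
E
```

```text
top cam [ 0.1606 -0.1391  1.4161] 0.023284538622882888 [[558.8381   0.     321.048 ]
 [  0.     558.8381 240.7182]
 [  0.       0.       1.    ]]
teal_bottle [209. 234.] 0.6 [0.489  0.1359] [0.4753 0.1244 0.0589]
white_bottle [262. 172.] 0.85 [ 0.6525 -0.003 ] [ 0.6421 -0.0059  0.0301]
red_bottle [308. 172.] 0.74 [ 0.6475 -0.1275] [ 0.6258 -0.128   0.0631]
column [262. 244.] 0.75 [ 0.4559 -0.0005] [ 0.4536 -0.0016  0.0211]
column [319. 233.] 0.49 [ 0.4767 -0.1487] [ 0.4723 -0.1485  0.0293]
filter_tin [320. 233.] 0.73 [ 0.4794 -0.1506] [ 0.472  -0.1503  0.0329]
vial_rack [213. 168.] 0.78 [0.6693 0.1247] [0.6597 0.1197 0.0268]
orange_tray [135. 239.] 0.7 [0.4851 0.3275] [0.4831 0.3246 0.0088]
blue_tray [392. 215.] 0.96 [ 0.5188 -0.3415] [ 0.5189 -0.3416 -0.0006]
blue_tray [404. 325.] 0.74 [ 0.2339 -0.3505] [ 0.2335 -0.3492  0.0091]
blue_tray [511. 286.] 0.62 [ 0.3197 -0.63  ] [ 0.3191 -0.6281  0.0056]
blue_tray [262. 243.] 0.5 [ 0.4585 -0.0011] [ 0.4551 -0.0026  0.0158]
side cam [-0.0817 -0.9858  0.7613] 0.02579082187012464 [[478.9185   0.     322.1489]
 [  0.     478.9185 239.9679]
 [  0.       0.       1.    ]]
teal_bottle [281. 205.] 0.65 [0.4886 0.1397] [0.4714 0.1058 0.0229]
white_bottle [346. 206.] 0.79 [0.6484 0.0235] [0.6347 0.0046 0.0142]
red_bottle [372. 230.] 0.52 [ 0.6327 -0.1241] [ 0.6227 -0.1362  0.0107]
column [294. 229.] 0.6 [ 0.4475 -0.0057] [ 0.4499 -0.0011  0.0065]
vial_rack [330. 191.] 0.82 [0.6609 0.127 ] [0.6445 0.1025 0.0168]
orange_tray [250. 180.] 0.95 [0.4822 0.339 ] [0.4801 0.334  0.0029]
orange_tray [349. 205.] 0.47 [0.6585 0.022 ] [ 0.6403 -0.0028  0.0188]
blue_tray [410. 414.] 0.66 [ 0.3234 -0.6271] [ 0.3219 -0.6284  0.0028]
blue_tray [288. 340.] 0.62 [ 0.2303 -0.3482] [ 0.2294 -0.3502  0.0024]
blue_tray [394. 290.] 0.58 [ 0.5187 -0.3536] [ 0.5167 -0.3558  0.0026]
[0.1709 0.4699 0.2313] [0.1735 0.9848 0.     0.    ] 0.9
0.0187
```

Run:
```python
import cv2
a=cv2.imread("pics/top0.png")
cv2.imwrite("pics/topc.png",cv2.resize(a[120:360,60:560],None,fx=1.6,fy=1.6,interpolation=cv2.INTER_CUBIC))
cv2.imwrite("pics/topd.png",cv2.resize(a[140:270,80:340],None,fx=3,fy=3,interpolation=cv2.INTER_CUBIC))
```

```text
(no output)
```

View pics/topc.png

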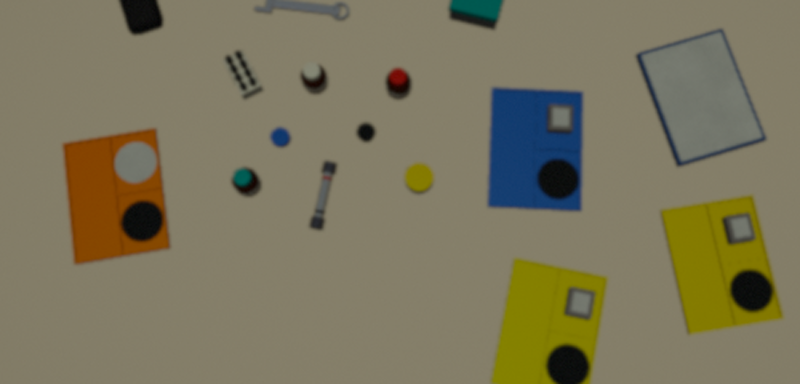

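View pics/topd.png

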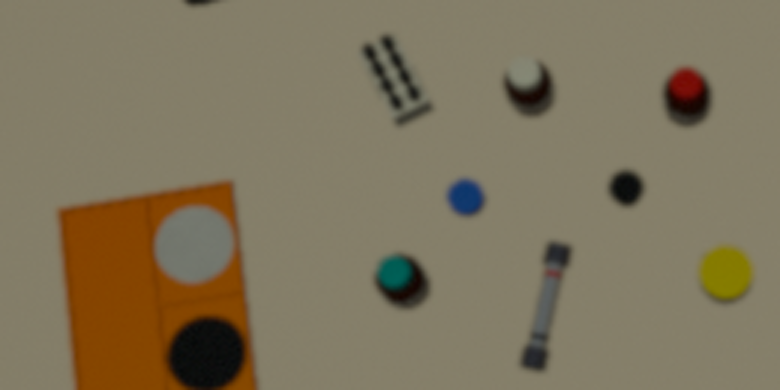

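View pics/side0.png

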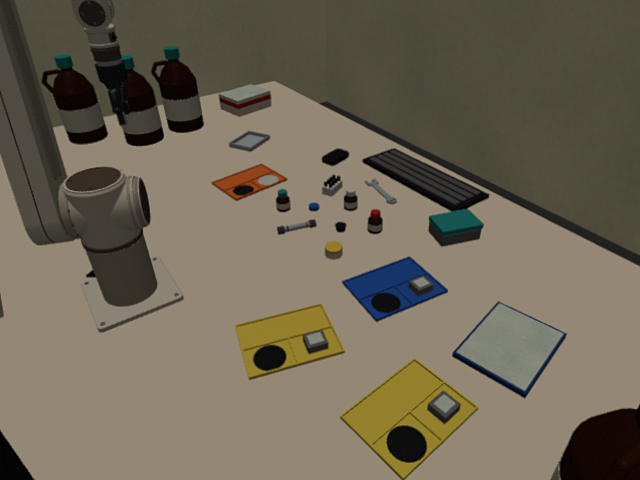

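Top crop (×1.6, offset 60,120) shows orange tray at (117,196), blue tray at (535,150), two yellow look-alike trays at (550,325) and (720,265), teal bottle at (245,180), white (313,76), red (398,80), column (322,195), tin (419,178) and rack (243,75). The side view agrees.

What could be mistaken for what (full top pixels):
- **Bottles:** teal (212,231), white (255,167), red (308,170).
- **Tin:** yellow (322,231), as against loose caps: blue (235,206) and black (289,202).
- **Tray:** blue (394,214), as against yellow (404,323) and (511,286).

I choose by colour. Next I measure precisely.

```bash
cat > meas.py <<'E'
from h import *
np.set_printoptions(precision=4,suppress=True)
def proj(c,m,z):
    v,u=np.nonzero(m);return np.array([w_plane(c,(a,b),z)[:2] for a,b in zip(u,v)])
def comps(m,lo=15):
    n,l,s,ce=cv2.connectedComponentsWithStats(m.astype(np.uint8));return [(l==i) for i in range(1,n) if s[i,4]>=lo]
def run(n,c):
    hsv=cv2.cvtColor(c["pixels"],cv2.COLOR_RGB2HSV).astype(int);H,S,V=hsv[...,0],hsv[...,1],hsv[...,2]
    C=cloud(c);X,Y,Z=C[...,0],C[...,1],C[...,2]
    reg=lambda x0,x1,y0,y1:(X>x0)&(X<x1)&(Y>y0)&(Y<y1)
    print(n,"bench z",np.median(Z[reg(.3,.7,-.2,.2)]))
    for nm,(h0,h1),z in(("teal",(80,98),.062),("red",(-1,6),.062),("tin",(22,35),.027)):
        m=(H>h0)&(H<h1)&(S>120)&reg(.4,.7,-.2,.2)
        for k in comps(m): p=proj(c,k,z);print(nm,len(p),(p.min(0)+p.max(0))/2,p.mean(0),np.ptp(p,0),"Z",np.median(Z[k]))
    for nm,x,y,h in(("teal",.475,.128,.05),("white",.64,-.005,.05),("red",.63,-.127,.05),("tin",.473,-.15,.018),("rack",.655,.12,.02),("col",.455,-.002,.008)):
        w=.075 if h<.03 else .04
        k=(Z>h)&(Z<h+.03)&reg(x-w,x+w,y-w,y+w)
        k=max(comps(k,5),key=np.sum,default=k)
        p=C[k]
        if len(p):
            r=cv2.minAreaRect(p[:,:2].astype(np.float32)*1000);e,V2=np.linalg.eigh(np.cov(p[:,:2].T));a=V2[:,1]
            print("cloud",nm,len(p),p.mean(0),"rect",np.round(r[0],1),np.round(r[1],1),round(r[2],1),"pca",round(np.degrees(np.arctan2(a[1],a[0])),1))
    for nm,(h0,h1),x,y in(("orange",(7,17),.48,.327),("blue",(104,120),.519,-.35)):
        m=(H>h0)&(H<h1)&(S>120)&reg(x-.15,x+.15,y-.15,y+.15)
        k=max(comps(m),key=np.sum);p=proj(c,k,.006)
        r=cv2.minAreaRect(p.astype(np.float32)*1000);print(nm,np.round(r[0],1),np.round(r[1],1),round(r[2],1))
        b=(V<60)&(Z<.02)&reg(x-.09,x+.09,y-.1,y+.1);b=max(comps(b),key=np.sum);q=proj(c,b,.004);print(" black pad",(q.min(0)+q.max(0))/2,np.ptp(q,0))
        if nm=="orange":
            b=(S<60)&(V>80)&reg(x-.09,x+.09,y-.08,y+.08);b=max(comps(b),key=np.sum);q=proj(c,b,.004);print(" white pad",(q.min(0)+q.max(0))/2,np.ptp(q,0))
if __name__=="__main__":
    for n in("top","side"): run(n,camera(n))
E
python3 meas.py
```

```text
top bench z 0.00153689375248588
teal 99 [0.4823 0.1186] [0.4823 0.1187] [0.0258 0.0273] Z 0.0615985309784388
red 124 [ 0.6319 -0.1285] [ 0.6323 -0.1284] [0.0349 0.0283] Z 0.060877158926100045
tin 258 [ 0.4794 -0.1547] [ 0.4792 -0.1547] [0.0451 0.0439] Z 0.027705724417201944
cloud teal 107 [0.4845 0.1209 0.0619] rect [485.3 121.1] [25.3 26.8] 79.3 pca 77.2
cloud white 113 [0.6524 0.0085 0.0618] rect [653.5   8.7] [27.6 29.2] 1.8 pca 60.4
cloud red 104 [ 0.637  -0.1296  0.0624] rect [ 638.7 -130.6] [26.5 28.2] 55.5 pca 177.2
cloud tin 264 [ 0.4795 -0.1559  0.028 ] rect [ 479.6 -155.4] [45.6 45.3] 44.0 pca -157.6
cloud rack 364 [0.6646 0.1255 0.0342] rect [666.6 126.5] [71.7 35. ] 24.6 pca -154.9
cloud col 311 [ 0.4602 -0.0019  0.0177] rect [462.9  -2.2] [ 23.4 115.2] 76.6 pca 166.4
orange [476.9 333.4] [201.2 151.8] 7.3
 black pad [0.4336 0.2919] [0.0605 0.0612]
 white pad [0.5305 0.3041] [0.0642 0.0621]
blue [ 524.2 -346.8] [144.9 196.5] 84.8
 black pad [ 0.4721 -0.3789] [0.0619 0.0631]
side bench z -0.00013654043819983565
teal 55 [0.4772 0.1045] [0.476  0.1052] [0.032  0.0424] Z 0.05
[... 281 characters left out ...]
1177 0.0584] rect [484.7 120.9] [25.3 24.2] 60.3 pca 117.1
cloud white 64 [0.652  0.0065 0.0588] rect [653.9   8.3] [25.2 28.6] 7.3 pca 87.1
cloud red 77 [ 0.6364 -0.1303  0.0586] rect [ 638.7 -127.8] [30.2 25.6] 32.6 pca -145.1
cloud tin 194 [ 0.4783 -0.157   0.0256] rect [ 479.8 -154.1] [47.5 45.6] 22.8 pca -139.5
cloud rack 201 [0.6641 0.1207 0.0325] rect [666.2 125. ] [74.2 37.9] 24.2 pca -159.8
cloud col 214 [ 0.4592 -0.0025  0.0148] rect [461.   -0.5] [ 28.1 110.3] 74.1 pca 165.6
orange [474.3 328.8] [203.1 158.2] 7.3
 black pad [0.4311 0.2912] [0.0595 0.0586]
 white pad [0.5286 0.305 ] [0.0626 0.0591]
blue [ 522.4 -347.4] [150.3 200.4] 84.7
 black pad [ 0.4706 -0.3764] [0.0652 0.0675]
```

```bash
cat > plan.py <<'E'
from h import *
def yaw(q): a=R.from_quat(q).as_matrix()[:,1];return np.degrees(np.arctan2(a[1],a[0]))
def plan(start,wps):
    "start/wps: x,y,z,yaw of tool y; prints total slide (cm) and spin (deg) from each to the next"
    p=np.array(start,float)
    for w in wps:
        w=np.array(w,float);a=np.radians(p[3]);d=w[:3]-p[:3]
        ty=np.array([np.cos(a),np.sin(a),0]);tx=np.cross(ty,[0,0,-1])
        print("slide",np.round(100*np.array([d@tx,d@ty,-d[2]]),2),"spin",round(-(w[3]-p[3]),1));p=w
def here():
    o=get_obs();e=o["eef_pos"];return [*e,yaw(o["tool_rot"])]
E
python3 - <<'E'
from plan import *
h=here();print(h,get_obs()["clock"])
plan(h,[(.484,.120,.10,90),(.484,.120,.002,90),(.484,.120,.08,90),(.433,.2915,.08,97.3),(.433,.2915,.0065,97.3),(.433,.2915,.1,97.3)])
E
```

```text
[np.float64(0.1708797273508452), np.float64(0.4698787555355285), np.float64(0.23130817703360182), np.float64(70.01409548651063)] 1.0
slide [-41.38 -22.18  13.13] spin -20.0
slide [0.  0.  9.8] spin -0.0
slide [ 0.   0.  -7.8] spin -0.0
slide [ 5.1  17.15 -0.  ] spin -7.3
slide [0.   0.   7.35] spin -0.0
slide [ 0.    0.   -9.35] spin -0.0
```

Request:
{"op": "arm_command", "data": {
  "slide": [
    [-3, -1.5, 0.5],
    [-8, -4.2, 1],
    [-13, -7, 2],
    [-18, -9.5, 2.5],
    [-21, -11, 3]
  ],
  "spin": [0, 0, 0, 0, 0],
  "jaw": 6.5
}}

```text
clock: 1.62
eef_pos: [0.332, 0.2929, 0.2013]
tool_rot: [0.175, 0.985, 0.0, 0.0]
ft_force: [-0.5, -0.0, -0.6]
grip_width: 0.065
grasp_force: 0.0
```

Request:
{"op": "arm_command", "data": {
  "slide": [
    [-5, -2.8, 2],
    [-10, -5.5, 5],
    [-15, -8.2, 8],
    [-18.5, -10.2, 9.5],
    [-20.38, -11.18, 10.13]
  ],
  "spin": [-5, -10, -15, -20, -20]
}}

```text
clock: 2.25
eef_pos: [0.4846, 0.1178, 0.0987]
tool_rot: [0.001, 1.0, -0.0, -0.001]
ft_force: [0.2, 0.7, 0.2]
grip_width: 0.0651
grasp_force: 0.0
```

Run:
```python
from plan import *
h=here();print(h,get_obs()["clock"],get_obs()["grip_width"])
c=camera("side");save(c,"s1.png");a=c["pixels"][140:300,200:440,::-1];cv2.imwrite("pics/s1c.png",cv2.resize(a,None,fx=3,fy=3))
```

```text
[np.float64(0.4845572217091871), np.float64(0.11782203242342218), np.float64(0.09865629877047383), np.float64(89.87654457887774)] 2.25 0.0650503898333627
```

View pics/s1c.png

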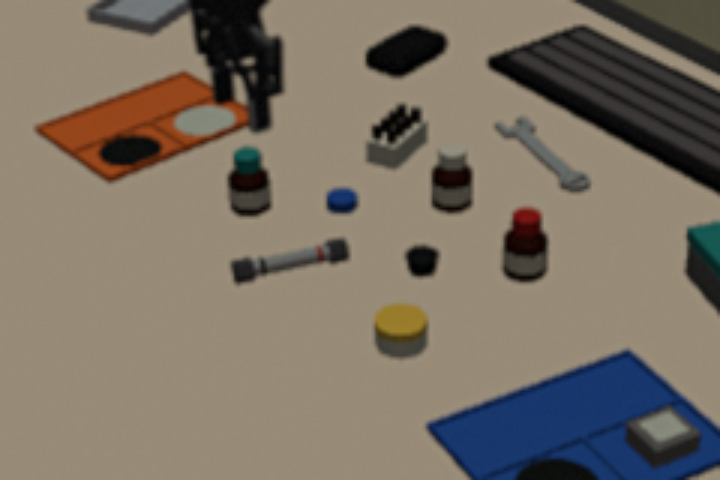

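Run:
```python
from plan import *
c=camera("side");Rm,t=pose(c);K=np.array(c["intrinsics"])
for P in([.4845,.118,.0987],[.4845,.1505,.109],[.4845,.0855,.109],[.484,.12,.062]):
    q=Rm@np.array(P)+t;s=q[:2]/q[2];s*=1+c["k1"]*(s@s);p=K[:2,:2]@s+K[:2,2];print((p-[200,140])*3)
print(here())
```

```text
[244.18501783 119.04273087]
[227.12573877  96.74501686]
[260.23913307 122.76746405]
[245.4182677  151.52853256]
[np.float64(0.4848116528108069), np.float64(0.11816540274085233), np.float64(0.09901064051853331), np.float64(89.80500797521508)]
```

The crop shows the fingers at (225,97) and (262,124), exactly where the calibration puts them above the teal cap (247,155). Descending.

Request:
{"op": "arm_command", "data": {
  "slide": [
    [0, 0.1, 2.5],
    [0, 0.1, 5.5],
    [0, 0.1, 8],
    [0, 0.1, 9.4],
    [0, 0.1, 9.8]
  ],
  "spin": [0, 0, 0, 0, 0]
}}

```text
clock: 2.98
eef_pos: [0.4834, 0.1214, 0.0016]
tool_rot: [-0.001, 1.0, -0.0, -0.0]
ft_force: [-0.6, -0.6, -0.0]
grip_width: 0.0649
grasp_force: 0.0
```

Request:
{"op": "arm_command", "data": {
  "slide": [
    [0, 0, 0],
    [0, 0, 0],
    [0, 0, 0],
    [0, 0, 0],
    [0, 0, 0]
  ],
  "spin": [0, 0, 0, 0, 0],
  "jaw": 3.5
}}

```text
clock: 3.6
eef_pos: [0.485, 0.1214, 0.0031]
tool_rot: [-0.0, 1.0, 0.0, 0.001]
ft_force: [-0.0, 1.3, 6.0]
grip_width: 0.0409
grasp_force: 61.1
```

Request:
{"op": "arm_command", "data": {
  "slide": [
    [0, 0, -0.5],
    [0, 0, -2],
    [0, 0, -4.5],
    [0, 0, -7],
    [0, 0, -7.8]
  ],
  "spin": [0, 0, 0, 0, 0]
}}

```text
clock: 4.22
eef_pos: [0.4852, 0.1213, 0.0821]
tool_rot: [-0.0, 1.0, 0.0, 0.002]
ft_force: [-0.4, 0.7, 0.3]
grip_width: 0.0404
grasp_force: 60.6
```

Request:
{"op": "arm_command", "data": {
  "slide": [
    [0.7, 2.5, 0],
    [2, 7, 0],
    [3.5, 12, 0],
    [4.7, 16, 0],
    [5.1, 17.05, 0]
  ],
  "spin": [-1, -3, -5, -7, -7.3]
}}

```text
clock: 4.85
eef_pos: [0.4318, 0.2935, 0.0796]
tool_rot: [-0.066, 0.998, -0.0, -0.0]
ft_force: [-0.1, -0.9, -1.2]
grip_width: 0.0405
grasp_force: 60.8
```

Request:
{"op": "arm_command", "data": {
  "slide": [
    [0, 0, 2],
    [0, 0, 4.5],
    [0, 0, 6.2],
    [0, 0, 6.9],
    [0, 0, 7]
  ],
  "spin": [0, 0, 0, 0, 0]
}}

```text
clock: 5.48
eef_pos: [0.4328, 0.2908, 0.0097]
tool_rot: [-0.063, 0.998, -0.0, -0.0]
ft_force: [0.7, -0.7, -0.4]
grip_width: 0.0406
grasp_force: 60.8
```

Request:
{"op": "arm_command", "data": {
  "slide": [
    [0, 0, 0.15],
    [0, 0, 0.25],
    [0, 0, 0.35],
    [0, 0, 0.4],
    [0, 0, 0.4]
  ],
  "spin": [0, 0, 0, 0, 0]
}}

```text
clock: 6.1
eef_pos: [0.4333, 0.2917, 0.0071]
tool_rot: [-0.064, 0.998, 0.0, 0.001]
ft_force: [-2.0, -1.9, 5.5]
grip_width: 0.0407
grasp_force: 61.7
```

Request:
{"op": "arm_command", "data": {
  "slide": [
    [0, 0, 0],
    [0, 0, 0],
    [0, 0, 0],
    [0, 0, 0],
    [0, 0, 0]
  ],
  "spin": [0, 0, 0, 0, 0],
  "jaw": 6
}}

```text
clock: 6.72
eef_pos: [0.4329, 0.2915, 0.0059]
tool_rot: [-0.064, 0.998, -0.0, -0.0]
ft_force: [-0.5, 0.2, -0.2]
grip_width: 0.0596
grasp_force: 0.0
```

Request:
{"op": "arm_command", "data": {
  "slide": [
    [0, 0, -1],
    [0, 0, -3],
    [0, 0, -6],
    [0, 0, -8.5],
    [0, 0, -9.4]
  ],
  "spin": [0, 0, 0, 0, 0]
}}

```text
clock: 7.35
eef_pos: [0.434, 0.2923, 0.1023]
tool_rot: [-0.064, 0.998, 0.001, 0.002]
ft_force: [0.7, 0.8, -0.5]
grip_width: 0.0602
grasp_force: 0.0
```

Run:
```python
from plan import *
print(here(),get_obs()["clock"])
plan((.433,.2915,.1,97.3),[(.462,-.002,.1,76.4),(.462,-.002,.003,76.4),(.462,-.002,.07,76.4),(.472,.3705,.07,97.3),(.472,.3705,.0075,97.3),(.472,.3705,.1,97.3)])
plan((.472,.3705,.1,97.3),[(.4795,-.155,.1,90),(.4795,-.155,.002,90),(.4795,-.155,.1,90),(.530,.3045,.1,97.3),(.530,.3045,.0065,97.3),(.530,.3045,.1,97.3)])
plan((.530,.3045,.1,97.3),[(.666,.126,.1,114.6),(.666,.126,.002,114.6),(.666,.126,.1,114.6),(.5274,-.31,.1,84.8),(.5274,-.31,.0065,84.8),(.5274,-.31,.1,84.8)])
plan((.5274,-.31,.1,84.8),[(.653,.0085,.1,90),(.653,.0085,.002,90),(.653,.0085,.1,90),(.472,-.379,.1,84.8),(.472,-.379,.0065,84.8),(.472,-.379,.1,84.8)])
```

```text
[np.float64(0.4340390404652945), np.float64(0.2922719045128245), np.float64(0.10228040382255706), np.float64(97.31433617774894)] 7.35
slide [  0.85 -29.48  -0.  ] spin 20.9
slide [0.  0.  9.7] spin -0.0
slide [ 0.   0.  -6.7] spin -0.0
slide [ 7.79 36.44 -0.  ] spin -20.9
slide [0.   0.   6.25] spin -0.0
slide [ 0.    0.   -9.25] spin -0.0
slide [  5.93 -52.22  -0.  ] spin 7.3
slide [0.  0.  9.8] spin -0.0
slide [ 0.   0.  -9.8] spin -0.0
slide [-5.05 45.95 -0.  ] spin -7.3
slide [0.   0.   9.35] spin -0.0
slide [ 0.    0.   -9.35] spin -0.0
slide [-11.22 -19.43  -0.  ] spin -17.3
slide [0.  0.  9.8] spin -0.0
slide [ 0.   0.  -9.8] spin -0.0
slide [ 30.75 -33.87  -0.  ] spin 29.8
slide [0.   0.   9.35] spin -0.0
slide [ 0.    0.   -9.35] spin -0.0
slide [-9.62 32.86 -0.  ] spin -5.2
slide [0.  0.  9.8] spin -0.0
slide [ 0.   0.  -9.8] spin -0.0
slide [ 18.1  -38.75  -0.  ] spin 5.2
slide [0.   0.   9.35] spin -0.0
slide [ 0.    0.   -9.35] spin -0.0
```

Request:
{"op": "arm_command", "data": {
  "slide": [
    [0.1, -5.5, 0],
    [0.3, -11.6, 0],
    [0.5, -17.8, 0],
    [0.7, -24, 0],
    [0.85, -29.48, 0]
  ],
  "spin": [4, 8, 12, 17, 20.9],
  "jaw": 4.5
}}

```text
clock: 7.98
eef_pos: [0.4616, -0.004, 0.0998]
tool_rot: [0.12, 0.993, -0.0, -0.0]
ft_force: [1.7, 0.3, 0.4]
grip_width: 0.0448
grasp_force: 0.0
```

Request:
{"op": "arm_command", "data": {
  "slide": [
    [0, 0, 2],
    [0, 0, 5],
    [0, 0, 7.5],
    [0, 0, 9.2],
    [0, 0, 9.7]
  ],
  "spin": [0, 0, 0, 0, 0]
}}

```text
clock: 8.6
eef_pos: [0.4606, -0.002, 0.0016]
tool_rot: [0.118, 0.993, -0.0, -0.002]
ft_force: [0.1, -0.0, -0.4]
grip_width: 0.0451
grasp_force: 0.0
```

Request:
{"op": "arm_command", "data": {
  "slide": [
    [0, 0, 0],
    [0, 0, 0],
    [0, 0, 0],
    [0, 0, 0],
    [0, 0, 0]
  ],
  "spin": [0, 0, 0, 0, 0],
  "jaw": 1
}}

```text
clock: 9.22
eef_pos: [0.4627, -0.0019, 0.0037]
tool_rot: [0.118, 0.993, 0.0, 0.001]
ft_force: [-0.0, 0.0, 6.1]
grip_width: 0.0135
grasp_force: 58.9
```

Request:
{"op": "arm_command", "data": {
  "slide": [
    [0, 0, -0.5],
    [0, 0, -1.5],
    [0, 0, -3],
    [0, 0, -4],
    [0, 0, -4.5]
  ],
  "spin": [0, 0, 0, 0, 0]
}}

```text
clock: 9.85
eef_pos: [0.4624, -0.002, 0.0488]
tool_rot: [0.118, 0.993, 0.0, 0.001]
ft_force: [0.2, -0.1, -0.4]
grip_width: 0.0134
grasp_force: 58.6
```

Run:
```python
from plan import *
c=camera("side");cv2.imwrite("pics/s2.png",cv2.resize(c["pixels"][150:260,230:390,::-1],None,fx=4,fy=4,interpolation=cv2.INTER_CUBIC))
```

```text
(no output)
```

View pics/s2.png

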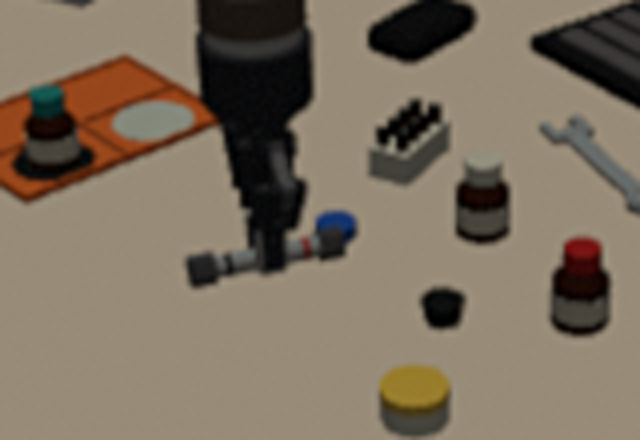

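The picture shows the column level and gripped at mid-barrel (270,255), with the teal bottle upright on its black pad (50,150). I carry the column high over the bottle.

Request:
{"op": "arm_command", "data": {
  "slide": [
    [0.2, 1, -2],
    [0.9, 4, -4.5],
    [1.9, 9, -6.5],
    [3, 14, -7.2],
    [3.79, 18, -7.2]
  ],
  "spin": [0, 0, 0, 0, 0]
}}

```text
clock: 10.52
eef_pos: [0.4677, 0.1839, 0.1206]
tool_rot: [0.118, 0.993, 0.0, 0.001]
ft_force: [-0.7, 0.4, -0.9]
grip_width: 0.0137
grasp_force: 58.8
```

Request:
{"op": "arm_command", "data": {
  "slide": [
    [0.7, 4, 0],
    [1.6, 8.5, 0],
    [2.5, 13, 0],
    [3.5, 17, 0],
    [4, 18.44, 0]
  ],
  "spin": [-4, -9, -14, -19, -20.9]
}}

```text
clock: 11.15
eef_pos: [0.4713, 0.3726, 0.1191]
tool_rot: [-0.066, 0.998, -0.0, -0.0]
ft_force: [0.1, -0.8, -0.5]
grip_width: 0.0135
grasp_force: 58.8
```

Request:
{"op": "arm_command", "data": {
  "slide": [
    [0, 0, 2],
    [0, 0, 5],
    [0, 0, 8],
    [0, 0, 10],
    [0, 0, 10.8]
  ],
  "spin": [0, 0, 0, 0, 0]
}}

```text
clock: 11.78
eef_pos: [0.4707, 0.3689, 0.0101]
tool_rot: [-0.063, 0.998, -0.001, -0.002]
ft_force: [-0.1, -0.2, 0.1]
grip_width: 0.0135
grasp_force: 58.8
```

Request:
{"op": "arm_command", "data": {
  "slide": [
    [0, 0, 0.1],
    [0, 0, 0.2],
    [0, 0, 0.35],
    [0, 0, 0.5],
    [0, 0, 0.5]
  ],
  "spin": [0, 0, 0, 0, 0]
}}

```text
clock: 12.4
eef_pos: [0.4723, 0.3708, 0.0078]
tool_rot: [-0.064, 0.998, 0.0, 0.001]
ft_force: [-1.1, 0.5, 3.3]
grip_width: 0.0136
grasp_force: 59.2
```

Request:
{"op": "arm_command", "data": {
  "slide": [
    [0, 0, 0],
    [0, 0, 0],
    [0, 0, 0],
    [0, 0, 0],
    [0, 0, -0.5]
  ],
  "spin": [0, 0, 0, 0, 0],
  "jaw": 3.5
}}

```text
clock: 13.02
eef_pos: [0.4715, 0.3702, 0.0117]
tool_rot: [-0.064, 0.998, -0.0, -0.001]
ft_force: [-0.8, 0.3, 0.4]
grip_width: 0.0349
grasp_force: 0.0
```

Request:
{"op": "arm_command", "data": {
  "slide": [
    [0, 0, -1.5],
    [0, 0, -4],
    [0, 0, -7.5],
    [0, -2, -8.8],
    [0, -5, -8.8]
  ],
  "spin": [0, 0, 0, 0, 0]
}}

```text
clock: 13.65
eef_pos: [0.4792, 0.3206, 0.1019]
tool_rot: [-0.064, 0.998, 0.001, 0.002]
ft_force: [0.3, 0.4, -0.9]
grip_width: 0.0351
grasp_force: 0.0
```

Request:
{"op": "arm_command", "data": {
  "slide": [
    [0.5, -5, 0],
    [1, -11, 0],
    [1.5, -17, 0],
    [2, -23, 0],
    [2.93, -28.22, 0]
  ],
  "spin": [0, 0, 0, 0, 0],
  "jaw": 7
}}

```text
clock: 14.28
eef_pos: [0.4843, 0.034, 0.1]
tool_rot: [-0.063, 0.998, -0.0, -0.0]
ft_force: [1.2, -0.3, -0.4]
grip_width: 0.0701
grasp_force: 0.0
```

Request:
{"op": "arm_command", "data": {
  "slide": [
    [0.8, -5, 0],
    [1.8, -11, 0],
    [2.6, -16, 0],
    [3, -19, 0],
    [3, -19, 0]
  ],
  "spin": [2, 4, 6, 7.3, 7.3]
}}

```text
clock: 14.9
eef_pos: [0.4783, -0.1577, 0.0999]
tool_rot: [0.002, 1.0, -0.0, -0.0]
ft_force: [-0.2, 0.8, 0.3]
grip_width: 0.0701
grasp_force: 0.0
```

Request:
{"op": "arm_command", "data": {
  "slide": [
    [0, 0, 2],
    [0, 0, 5],
    [0, 0, 8],
    [0, 0, 9.4],
    [0, 0, 9.8]
  ],
  "spin": [0, 0, 0, 0, 0]
}}

```text
clock: 15.52
eef_pos: [0.4788, -0.1544, 0.0014]
tool_rot: [-0.0, 1.0, 0.0, -0.001]
ft_force: [-0.5, -0.3, 1.3]
grip_width: 0.0702
grasp_force: 0.0
```

Run:
```python
from plan import *
print(here(),get_obs()["ft_force"])
c=camera("top");cv2.imwrite("pics/t3.png",cv2.resize(c["pixels"][180:300,80:360,::-1],None,fx=2.8,fy=2.8,interpolation=cv2.INTER_CUBIC))
```

```text
[np.float64(0.478765184301671), np.float64(-0.1543932267333499), np.float64(0.0014266494336732174), np.float64(90.05391381637699)] [-0.46951517 -0.33129152  1.2709302 ]
```

View pics/t3.png

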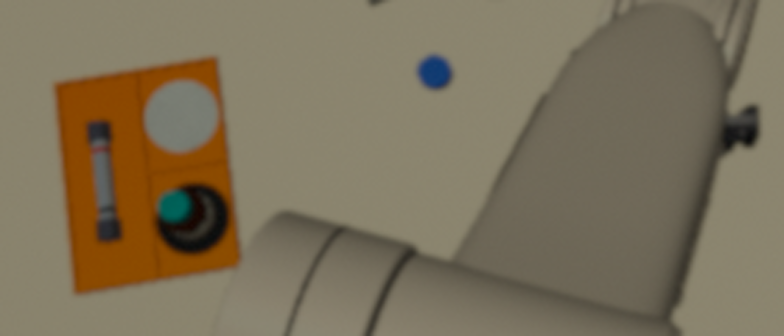

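The column lies lengthwise in the long bay (103,180) and the teal bottle stands on its pad (190,215). The arm hides the tin. Gripping it.

Request:
{"op": "arm_command", "data": {
  "slide": [
    [0, 0, 0],
    [0, 0, 0],
    [0, 0, 0],
    [0, 0, 0],
    [0, 0, 0]
  ],
  "spin": [0, 0, 0, 0, 0],
  "jaw": 4
}}

```text
clock: 16.2
eef_pos: [0.4808, -0.1553, 0.0034]
tool_rot: [-0.0, 1.0, -0.0, 0.001]
ft_force: [-1.3, 0.3, 6.2]
grip_width: 0.0448
grasp_force: 61.2
```

Request:
{"op": "arm_command", "data": {
  "slide": [
    [0, 0, -0.5],
    [0, 0, -2],
    [0, 0, -5],
    [0, 0, -8],
    [0, 0, -9.8]
  ],
  "spin": [0, 0, 0, 0, 0]
}}

```text
clock: 16.82
eef_pos: [0.4804, -0.1553, 0.1026]
tool_rot: [-0.0, 1.0, -0.0, 0.001]
ft_force: [0.7, -0.0, -0.3]
grip_width: 0.0453
grasp_force: 61.2
```

Request:
{"op": "arm_command", "data": {
  "slide": [
    [-0.3, 3, 0],
    [-0.8, 8, 0],
    [-1.4, 13.5, 0],
    [-2, 19, 0],
    [-2.55, 23, 0]
  ],
  "spin": [0, 0, 0, 0, 0]
}}

```text
clock: 17.45
eef_pos: [0.5051, 0.0772, 0.101]
tool_rot: [-0.001, 1.0, 0.0, 0.001]
ft_force: [-0.0, -0.8, -0.6]
grip_width: 0.0449
grasp_force: 61.3
```

Request:
{"op": "arm_command", "data": {
  "slide": [
    [-0.6, 6, 0],
    [-1.3, 12, 0],
    [-2, 17.5, 0],
    [-2.4, 22, 0],
    [-2.5, 22.95, 0]
  ],
  "spin": [-1, -3, -5, -7.3, -7.3]
}}

```text
clock: 18.08
eef_pos: [0.5298, 0.3077, 0.1006]
tool_rot: [-0.066, 0.998, 0.0, 0.001]
ft_force: [-0.3, 0.7, -0.7]
grip_width: 0.0447
grasp_force: 61.3
```

Request:
{"op": "arm_command", "data": {
  "slide": [
    [0, 0, 2],
    [0, 0, 5],
    [0, 0, 7.5],
    [0, 0, 8.8],
    [0, 0, 9]
  ],
  "spin": [0, 0, 0, 0, 0]
}}

```text
clock: 18.7
eef_pos: [0.5296, 0.3037, 0.0096]
tool_rot: [-0.063, 0.998, -0.0, -0.001]
ft_force: [0.4, 0.2, -0.3]
grip_width: 0.0452
grasp_force: 61.3
```

Request:
{"op": "arm_command", "data": {
  "slide": [
    [0, 0, 0.15],
    [0, 0, 0.25],
    [0, 0, 0.35],
    [0, 0, 0.4],
    [0, 0, 0.4]
  ],
  "spin": [0, 0, 0, 0, 0]
}}

```text
clock: 19.32
eef_pos: [0.5305, 0.3049, 0.0075]
tool_rot: [-0.064, 0.998, 0.0, 0.001]
ft_force: [-0.8, -1.2, 5.5]
grip_width: 0.0449
grasp_force: 61.9
```

Request:
{"op": "arm_command", "data": {
  "slide": [
    [0, 0, 0],
    [0, 0, 0],
    [0, 0, 0],
    [0, 0, 0],
    [0, 0, 0]
  ],
  "spin": [0, 0, 0, 0, 0],
  "jaw": 6.5
}}

```text
clock: 19.95
eef_pos: [0.5299, 0.3045, 0.0059]
tool_rot: [-0.064, 0.998, -0.0, -0.0]
ft_force: [0.1, 0.4, 0.4]
grip_width: 0.065
grasp_force: 0.0
```

Request:
{"op": "arm_command", "data": {
  "slide": [
    [0, 0, -1],
    [0, 0, -3],
    [0, 0, -6],
    [0, 0, -8.5],
    [0, 0, -9.4]
  ],
  "spin": [0, 0, 0, 0, 0]
}}

```text
clock: 20.58
eef_pos: [0.5312, 0.3053, 0.1026]
tool_rot: [-0.064, 0.998, 0.001, 0.002]
ft_force: [-0.4, -0.2, -0.7]
grip_width: 0.0649
grasp_force: 0.0
```

Request:
{"op": "arm_command", "data": {
  "slide": [
    [-2, -3.5, 0],
    [-5, -8.5, 0],
    [-8, -14, 0],
    [-10.5, -18, 0],
    [-11.22, -19.43, 0]
  ],
  "spin": [-4, -8, -12, -16, -17.3],
  "jaw": 6
}}

```text
clock: 21.2
eef_pos: [0.6673, 0.1228, 0.099]
tool_rot: [-0.212, 0.977, -0.0, -0.0]
ft_force: [-0.2, -0.4, -0.1]
grip_width: 0.0598
grasp_force: 0.0
```

Request:
{"op": "arm_command", "data": {
  "slide": [
    [0, 0, 1],
    [0, 0, 4],
    [0, 0, 7],
    [0, 0, 9],
    [0, 0, 9.8]
  ],
  "spin": [0, 0, 0, 0, 0]
}}

```text
clock: 21.82
eef_pos: [0.6633, 0.1272, -0.0007]
tool_rot: [-0.214, 0.977, 0.0, -0.002]
ft_force: [0.1, 0.1, -0.5]
grip_width: 0.0599
grasp_force: 0.0
```

Request:
{"op": "arm_command", "data": {
  "slide": [
    [0, 0, 0],
    [0, 0, 0],
    [0, 0, 0],
    [0, 0, 0],
    [0, 0, 0]
  ],
  "spin": [0, 0, 0, 0, 0],
  "jaw": 3
}}

```text
clock: 22.45
eef_pos: [0.6662, 0.1261, 0.0024]
tool_rot: [-0.213, 0.977, 0.0, 0.0]
ft_force: [-0.1, 0.2, 0.7]
grip_width: 0.0352
grasp_force: 60.8
```

Request:
{"op": "arm_command", "data": {
  "slide": [
    [0, 0, -0.5],
    [0, 0, -2],
    [0, 0, -5],
    [0, 0, -8],
    [0, 0, -9.8]
  ],
  "spin": [0, 0, 0, 0, 0]
}}

```text
clock: 23.08
eef_pos: [0.6673, 0.1263, 0.1035]
tool_rot: [-0.213, 0.977, -0.0, 0.002]
ft_force: [-0.4, 0.1, -1.3]
grip_width: 0.0351
grasp_force: 60.7
```

Run:
```python
from plan import *
print(here())
c=camera("side");cv2.imwrite("pics/s4.png",cv2.resize(c["pixels"][130:280,200:420,::-1],None,fx=3.5,fy=3.5,interpolation=cv2.INTER_CUBIC))
```

```text
[np.float64(0.6672621351144211), np.float64(0.1263453546034099), np.float64(0.10353101099556242), np.float64(114.6138670528587)]
```

View pics/s4.png

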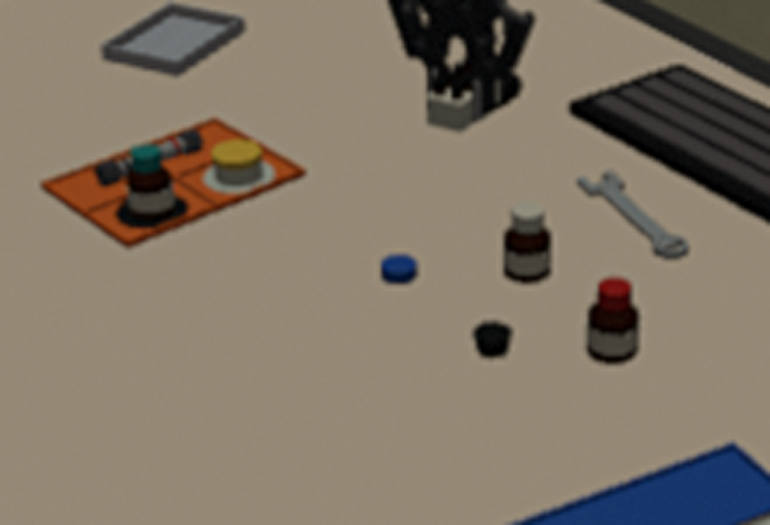

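Orange kit is complete: bottle (150,190), tin (238,165), column (150,157). The rack is held level at (455,105).

Request:
{"op": "arm_command", "data": {
  "slide": [
    [2, -2.2, 0],
    [5, -5.5, 0],
    [9, -10, 0],
    [13, -14.3, 0],
    [16, -17.6, 0]
  ],
  "spin": [0, 0, 0, 0, 0]
}}

```text
clock: 23.75
eef_pos: [0.5929, -0.1028, 0.1006]
tool_rot: [-0.213, 0.977, -0.0, 0.0]
ft_force: [0.1, -0.3, -0.8]
grip_width: 0.0348
grasp_force: 60.7
```

Request:
{"op": "arm_command", "data": {
  "slide": [
    [4, -4.4, 0],
    [8, -8.8, 0],
    [11.5, -12.7, 0],
    [14, -15.5, 0],
    [14.75, -16.27, 0]
  ],
  "spin": [6, 13, 20, 27, 29.8]
}}

```text
clock: 24.38
eef_pos: [0.5266, -0.3124, 0.1004]
tool_rot: [0.048, 0.999, -0.0, 0.0]
ft_force: [1.0, 0.6, -1.5]
grip_width: 0.0351
grasp_force: 60.7
```

Request:
{"op": "arm_command", "data": {
  "slide": [
    [0, 0, 2],
    [0, 0, 5],
    [0, 0, 7.5],
    [0, 0, 8.8],
    [0, 0, 9]
  ],
  "spin": [0, 0, 0, 0, 0]
}}

```text
clock: 25.0
eef_pos: [0.5273, -0.309, 0.0094]
tool_rot: [0.045, 0.999, 0.0, -0.001]
ft_force: [0.6, -0.4, -1.2]
grip_width: 0.035
grasp_force: 60.7
```

Request:
{"op": "arm_command", "data": {
  "slide": [
    [0, 0, 0.15],
    [0, 0, 0.25],
    [0, 0, 0.35],
    [0, 0, 0.4],
    [0, 0, 0.4]
  ],
  "spin": [0, 0, 0, 0, 0]
}}

```text
clock: 25.62
eef_pos: [0.5277, -0.31, 0.0064]
tool_rot: [0.045, 0.999, -0.0, 0.0]
ft_force: [-0.3, 0.3, 1.0]
grip_width: 0.0344
grasp_force: 60.9
```

Request:
{"op": "arm_command", "data": {
  "slide": [
    [0, 0, 0],
    [0, 0, 0],
    [0, 0, 0],
    [0, 0, 0],
    [0, 0, 0]
  ],
  "spin": [0, 0, 0, 0, 0],
  "jaw": 5
}}

```text
clock: 26.25
eef_pos: [0.5275, -0.3099, 0.006]
tool_rot: [0.045, 0.999, -0.0, 0.0]
ft_force: [0.2, -0.3, -0.1]
grip_width: 0.0498
grasp_force: 0.0
```

Request:
{"op": "arm_command", "data": {
  "slide": [
    [0, 0, -1],
    [0, 0, -3],
    [0, 0, -6],
    [0, 0, -8.5],
    [0, 0, -9.4]
  ],
  "spin": [0, 0, 0, 0, 0]
}}

```text
clock: 26.88
eef_pos: [0.5287, -0.3106, 0.1027]
tool_rot: [0.045, 0.999, -0.001, 0.002]
ft_force: [0.4, 0.1, -0.2]
grip_width: 0.0498
grasp_force: 0.0
```

Request:
{"op": "arm_command", "data": {
  "slide": [
    [-1, 3.4, 0],
    [-2.3, 8, 0],
    [-3.7, 12.6, 0],
    [-5, 17, 0],
    [-6, 20.5, 0]
  ],
  "spin": [0, 0, 0, 0, 0],
  "jaw": 6.5
}}

```text
clock: 27.5
eef_pos: [0.6059, -0.1092, 0.0994]
tool_rot: [0.045, 0.999, 0.0, -0.0]
ft_force: [0.0, -0.1, 0.2]
grip_width: 0.065
grasp_force: 0.0
```

Request:
{"op": "arm_command", "data": {
  "slide": [
    [-1.2, 4, 0],
    [-2.4, 8.3, 0],
    [-3.3, 11.3, 0],
    [-3.62, 12.36, 0],
    [-3.62, 12.36, 0]
  ],
  "spin": [-1, -3, -5, -5.2, -5.2]
}}

```text
clock: 28.12
eef_pos: [0.6526, 0.0088, 0.0994]
tool_rot: [-0.0, 1.0, -0.0, -0.001]
ft_force: [-0.1, 0.7, 0.2]
grip_width: 0.0651
grasp_force: 0.0
```

Run:
```python
from plan import *
print(here())
c=camera("side");C=cloud(c)
k=(C[...,2]>.05)&(C[...,2]<.066)&(abs(C[...,0]-.653)<.04)&(abs(C[...,1]-.008)<.04)
p=C[k];print(len(p),p.mean(0),(p.min(0)+p.max(0))/2)
```

```text
[np.float64(0.6526416475875442), np.float64(0.0087921586570968), np.float64(0.09944709646524721), np.float64(90.03829118422905)]
67 [0.65185761 0.00683324 0.05825601] [0.65468817 0.00885406 0.05734272]
```

Tool and bottle are aligned.

Request:
{"op": "arm_command", "data": {
  "slide": [
    [0, 0, 1],
    [0, 0, 4],
    [0, 0, 7],
    [0, 0, 9],
    [0, 0, 9.8]
  ],
  "spin": [0, 0, 0, 0, 0]
}}

```text
clock: 28.8
eef_pos: [0.6512, 0.0073, -0.0002]
tool_rot: [0.001, 1.0, -0.0, -0.002]
ft_force: [-0.3, -0.1, -0.8]
grip_width: 0.0652
grasp_force: 0.0
```

Request:
{"op": "arm_command", "data": {
  "slide": [
    [0, 0, 0],
    [0, 0, 0],
    [0, 0, 0],
    [0, 0, 0],
    [0, 0, 0]
  ],
  "spin": [0, 0, 0, 0, 0],
  "jaw": 3.5
}}

```text
clock: 29.42
eef_pos: [0.6534, 0.0087, 0.0026]
tool_rot: [-0.0, 1.0, -0.0, 0.0]
ft_force: [-0.0, 0.1, 1.8]
grip_width: 0.0402
grasp_force: 60.6
```

Request:
{"op": "arm_command", "data": {
  "slide": [
    [0, 0, -0.5],
    [0, 0, -2],
    [0, 0, -5],
    [0, 0, -8],
    [0, 0, -9.8]
  ],
  "spin": [0, 0, 0, 0, 0]
}}

```text
clock: 30.05
eef_pos: [0.6542, 0.0087, 0.1033]
tool_rot: [-0.0, 1.0, 0.0, 0.002]
ft_force: [0.4, -0.9, -0.4]
grip_width: 0.0403
grasp_force: 60.5
```

Request:
{"op": "arm_command", "data": {
  "slide": [
    [1.2, -2.6, 0],
    [3, -6.4, 0],
    [5.2, -11.1, 0],
    [7.4, -15.8, 0],
    [9.3, -20, 0]
  ],
  "spin": [0, 0, 0, 0, 0]
}}

```text
clock: 30.68
eef_pos: [0.5595, -0.193, 0.1014]
tool_rot: [0.0, 1.0, -0.0, 0.001]
ft_force: [0.6, -0.6, -1.3]
grip_width: 0.0405
grasp_force: 60.6
```

Request:
{"op": "arm_command", "data": {
  "slide": [
    [2.3, -5, 0],
    [4.7, -10, 0],
    [7, -14.8, 0],
    [8.4, -17.9, 0],
    [8.8, -18.75, 0]
  ],
  "spin": [1, 3, 5, 5.2, 5.2]
}}

```text
clock: 31.3
eef_pos: [0.4712, -0.3812, 0.1011]
tool_rot: [0.047, 0.999, -0.001, 0.001]
ft_force: [0.3, 0.3, -1.4]
grip_width: 0.0403
grasp_force: 60.7
```

Request:
{"op": "arm_command", "data": {
  "slide": [
    [0, 0, 2],
    [0, 0, 5],
    [0, 0, 7.5],
    [0, 0, 8.8],
    [0, 0, 9]
  ],
  "spin": [0, 0, 0, 0, 0]
}}

```text
clock: 31.92
eef_pos: [0.4722, -0.378, 0.0096]
tool_rot: [0.045, 0.999, 0.0, -0.0]
ft_force: [-0.0, -0.8, -1.6]
grip_width: 0.0408
grasp_force: 60.6
```

Request:
{"op": "arm_command", "data": {
  "slide": [
    [0, 0, 0.15],
    [0, 0, 0.25],
    [0, 0, 0.35],
    [0, 0, 0.4],
    [0, 0, 0.4]
  ],
  "spin": [0, 0, 0, 0, 0]
}}

```text
clock: 32.55
eef_pos: [0.4723, -0.3791, 0.0065]
tool_rot: [0.045, 0.999, -0.0, 0.0]
ft_force: [-0.7, -0.3, 2.5]
grip_width: 0.0402
grasp_force: 61.0
```

Request:
{"op": "arm_command", "data": {
  "slide": [
    [0, 0, 0],
    [0, 0, 0],
    [0, 0, 0],
    [0, 0, 0],
    [0, 0, 0]
  ],
  "spin": [0, 0, 0, 0, 0],
  "jaw": 6
}}

```text
clock: 33.17
eef_pos: [0.4721, -0.3789, 0.006]
tool_rot: [0.045, 0.999, 0.0, -0.0]
ft_force: [-0.9, 0.6, -0.6]
grip_width: 0.0602
grasp_force: 0.0
```

Request:
{"op": "arm_command", "data": {
  "slide": [
    [0, 0, -1],
    [0, 0, -3],
    [0, 0, -6],
    [0, 0, -9],
    [0, 0, -12]
  ],
  "spin": [0, 0, 0, 0, 0]
}}

```text
clock: 33.8
eef_pos: [0.4722, -0.379, 0.1279]
tool_rot: [0.045, 0.999, -0.0, 0.0]
ft_force: [-0.2, -0.6, -0.2]
grip_width: 0.0602
grasp_force: 0.0
```

Request:
{"op": "arm_command", "data": {
  "slide": [
    [2, 4, -1],
    [5, 10, -2],
    [8, 16, -3],
    [10, 22, -3],
    [10, 25, -3]
  ],
  "spin": [0, 0, 0, 0, 0]
}}

```text
clock: 34.42
eef_pos: [0.3937, -0.1189, 0.1571]
tool_rot: [0.045, 0.999, -0.0, 0.001]
ft_force: [1.3, 0.4, -1.0]
grip_width: 0.06
grasp_force: 0.0
```

Run:
```python
from meas import *
for n in("top","side"):
    c=camera(n);a=c["pixels"][...,::-1];cv2.imwrite(f"pics/{n}5.png",cv2.resize(a[120:360,60:460] if n=="top" else a[130:370,170:490],None,fx=2,fy=2,interpolation=cv2.INTER_CUBIC))
    C=cloud(c);X,Y,Z=C[...,0],C[...,1],C[...,2]
    for nm,x,y,h,w in(("teal",.433,.2915,.05,.04),("white",.472,-.379,.05,.04),("red",.638,-.130,.05,.04),("tin",.53,.3045,.018,.04),("rack",.5274,-.31,.02,.055),("col",.472,.3705,.013,.065)):
        k=(Z>h)&(Z<h+.03)&(abs(X-x)<w)&(abs(Y-y)<(w if nm!="col" else .03));k=max(comps(k,5),key=np.sum,default=k);p=C[k]
        if len(p): r=cv2.minAreaRect(p[:,:2].astype(np.float32)*1000);print(n,nm,len(p),p.mean(0),np.round(r[0],1),np.round(r[1],1),round(r[2],1))
```

```text
top teal 122 [0.4332 0.2878 0.0651] [434.  289.2] [27.7 28. ] 12.6
top white 116 [ 0.4725 -0.3813  0.0651] [ 473.6 -384.2] [27.  31.1] 0.7
top red 102 [ 0.6374 -0.1295  0.0618] [ 638.1 -130. ] [26.1 26.5] 51.0
top tin 280 [0.5291 0.3015 0.0314] [529.6 302.5] [48.1 44.3] 42.7
top rack 376 [ 0.5278 -0.3126  0.0374] [ 530.  -312.9] [35.3 70.2] 86.2
top col 313 [0.4691 0.3659 0.022 ] [470.1 367.5] [112.1  22.7] 7.4
side teal 62 [0.4331 0.285  0.0606] [434.1 286.8] [32.9 25.3] 57.7
side white 143 [ 0.4709 -0.3839  0.0619] [ 473.1 -381.8] [31.3 24.8] 52.9
side red 79 [ 0.6364 -0.1304  0.0582] [ 638.  -127.3] [27.6 25.9] 64.4
side tin 114 [0.5273 0.2968 0.0276] [528.7 300.6] [51.5 43.9] 62.2
side rack 440 [ 0.5259 -0.3166  0.0352] [ 529.5 -312.8] [38.2 74. ] 88.0
side col 53 [0.5057 0.3687 0.0191] [504.5 367.8] [50.7 24.2] 15.7
```

View pics/top5.png

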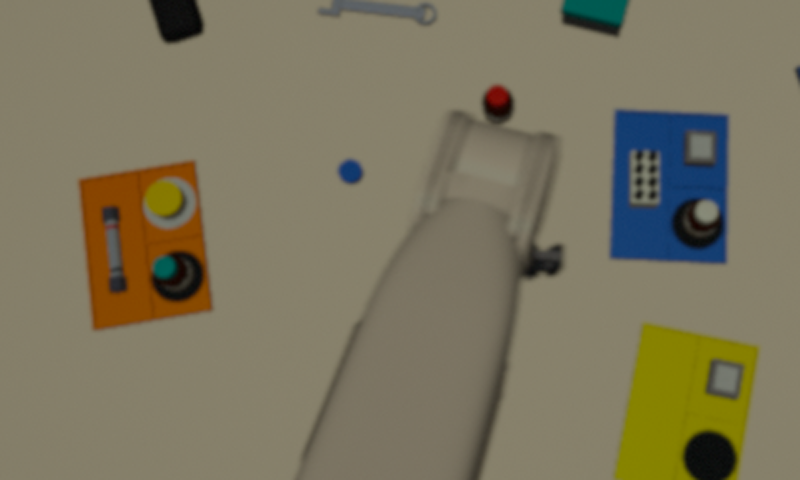

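View pics/side5.png

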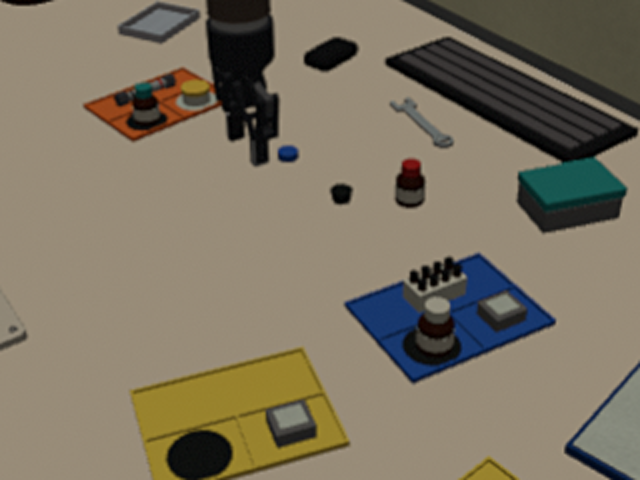

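Both kits are in place. Measured positions are within about 5 mm of target, all upright, and the red bottle is unmoved at (497,103) in the top view. Handing in.

```bash
python3 -c "
from workcell import *
print(job_done())"
```

```text
the job is handed in; nothing more can be done
None
```

Both kits are made up and handed in at about 35 s of the 131 s allowed; by camera every piece sits within about 5 mm of its target and upright, the column and rack lie lengthwise and the red-capped bottle has not moved, but the hand-in call returned no verdict.

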